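Hold the card terminal against its sprung mounting plate

ROBOT

A 7-joint arm with a two-finger parallel gripper is mounted at the origin on a cart in front of the work surface, level with it; the furniture and walls round the work are solid. World frame = base frame: x ahead of the robot, y to its left, z up, the work surface at z = 0. Lengths are in m, angles in rad, forces in N, time in s.
With the tool pointing down it reaches from about 0.4 to 0.85 m from the base axis. Payload 10.4 kg.
Tool frame: the origin (TCP) lies on the centre line of the jaws, within the pads' length; the fingertips stand 22 mm ahead of it and the grasp point (between the pads) lies 3 mm ahead of it; z points along the fingers, y is the direction in which the jaws open and shut (so a half turn about z gives the same grasp; the last joint's range is limited). The gripper opens to 85 mm and grips with 20 to 120 N. Pads are 22 mm wide; open, the fingers measure 114 mm over their backs; the gripper's body (76 mm by 85 mm) begins 54 mm behind the grasp point. The pads swing forward as they close: fully open they stand 13 mm farther back than shut.
Start: joints at [-1.24, 0.332, -0.065, 1.46, 0.022, 1.35, -0.088], TCP at [0.217, 0.586, 0.253] pointing down, gripper open.
Joint ranges: [-2.6, 2.6], [-0.5, 2.12], [-1.47, 1.34], [0.16, 2.42], [-1.27, 4.41], [0.06, 2.06], [-2.6, 2.6]. Speed limits (rad/s): [2.22, 2.22, 2.79, 2.79, 3.14, 3.14, 3.14].

INTERFACE

Orientations are given as a unit quaternion [x, y, z, w].
In Python, from workcell import manip gives the robot as it stands. The module is installed in compiled form; this text tells all that it offers.
- The arm moves only by the shell command python3 -m crank 'ROWS' [FORCE]. ROWS is JSON, a list of rows, each a list of 3 entries, a list of its own where there are three numbers: the opening, from -1 (shut) to 1 (fully open), then the shift along the tool's x, y, z normalised to -1 to 1, where 1 is 80 mm, then the turn, a rotation vector about the tool's x, y, z normalised to -1 to 1, where 1 is pi/4 rad. In form: [[jaw, [tx, ty, tz], [ax, ay, az]], ...]. A call has exactly 5 rows; each row shifts and turns the commanded pose from where the row before left it, along the tool's axes as they then stand; what a row does not reach is not made up. A row lasts 1/10 s, in which the tool goes at most 50 mm and 8.59 degrees, less where a joint would pass 70% of its speed; a pose out of reach is approached as far as the arm can. A call with a number of a shift or a turn outside -1 to 1 is refused whole. A call with a gripper value outside its range is refused whole. The fingers move at their own pace and stop on an object; FORCE is the grip in N (left out, the last holds). Time passes only in rows, so rows that do not move let the fingers close, or fill a call up. It gives the time, the measured TCP pose, the force and the opening at its end, in the units of the state.
- manip.get_obs(): the state, without advancing time (a new reading comes with each control period).
- manip.camera(name): name is "side" or "top" or "wrist"; returns the picture (400x640x3 uint8, blue, green, red); there is no depth.
- manip.camera_info(name): a dict with "K" (3x3 intrinsics, pixels), "k1" (the pictures are not rectified: a ray, as slopes to the right and down, at radius r is drawn at 1 + k1 r^2 times it, then the intrinsics apply), "camera_from_world" (4x4, takes a point from world to camera coordinates); the wrist camera has in their place "mount" (4x4, takes a point from camera to tool coordinates, whose origin is the TCP and whose axes are the flange's). Camera axes: x right, y down, z forward; pixel columns grow to the right and rows downward; lengths in m; the calibration is good to about 2 mm. A picture is of the moment at which its call begins: read the wrist's pose just before it. camera_info takes no time and is no camera call.
- manip.hand_in(): hands the job in, once; it reports no verdict.
The state is a dict: "clock": time; "joint_pos": joint angles; "joint_velocities": joint speeds; "tau": joint torques, N m; "position": TCP position; "ee_rot": TCP orientation; "ft_force": force on the tool from outside, world axes, zero at the start; "torque": the same for the moment, N m; "grip_width": opening from 0.0 (shut) to 1.0 (fully open).
Only numpy, scipy, OpenCV 4.12 (cv2) and the standard library are available. Lean on these libraries where they do the work, as an engineer would, in place of code of your own. Each camera call takes 0.05 s, during which the arm holds its last target.

TASK

Be my third hand while I screw the card terminal to its counter bracket from behind: pick up the terminal and press its back flat against the bracket's sprung plate, upright, with its edges lined up with the plate's edges, so that the plate is pushed back until its pointer stands about half-way between the two ridges on the base. Do not ram the plate to its end stop, and leave the other things on the counter where they are. Finish while still gripping and pressing the terminal there, steadily and held up off the base: do not let go.

Things in the scene. Friction and masses are not known exactly. Their poses are not given: they have to be found in the camera images.
- terminal_center (a point): centre (half-way up) of the loose black card terminal standing upright on the counter: 30 mm thick (its x), 68 mm wide (y), 100 mm high (z), 0.18 to 0.36 kg. Keypad and screen face its own -x, the flat back its own +x. Grip it across its two sides (y), in the upper half, so that the fingers stay clear of the plate and base.
- terminal_back (a point): centre of the terminal's flat back face (15 mm from terminal_center along the terminal's +x, 50 mm above its underside); axes as the terminal's.
- bracket: fixed bracket: aluminium base 12 mm high, 124 mm wide, reaching 55 mm before and 120 mm behind the origin, which lies on the counter below the unpressed plate's face; two dark posts at the rear, 122 mm high, guide the sprung plate. x is the pressing direction, from the plate's open face toward the posts; z up. Two small ridges, 18 mm apart, stand on the base at the plate's +y side.
- plate_face (a point): centre of the open front face of the sprung steel plate, upright, 68 mm wide, 100 mm high, 95 mm above the counter (plate spans 45 to 145 mm). Moves with the plate; axes as the bracket's. The terminal's back goes on it, terminal x along bracket x. A thin pointer hangs beside the plate, 32 to 48 mm to +y of its middle, 20 to 55 mm above the counter.
- press_plate (a joint): how far the plate is pushed back, in m: 0 at rest, end stop at 0.034. Spring of 500 N/m without preload: 0.016 m takes 8 N. The pointer is at the first ridge at 0.007 (3.5 N), half-way at 0.016 (8 N) and at the second ridge at 0.025 (12.5 N).
- sanitiser: bystander: slim white bottle, 39 mm across, 92 mm high; origin under its centre. It and the terminal stand on the two places right of the bracket, either way round.
- sugar_jar: bystander: sugar jar, 68 mm across, 134 mm high, at the right; origin under its centre.
- cup: bystander: striped espresso cup, 60x84x49 mm, in front of the bracket; origin underneath.
- shot_glass_a: bystander: shot glass, 49 mm across, 62 mm high, left of the cup; origin under its centre.
- timer: bystander: small kitchen timer standing on edge, 21x66x62 mm, near the front; origin under its centre.
There are look-alikes about, which are no part of the job. Of the things like the part that bears terminal_center, leave any that is yellow; of the rest the smaller one is meant.

How it is judged:
On the way:
1. the terminal is lifted clear of the counter before it touches the plate (height (world z) of terminal_center above 0.07 m and value of joint press_plate below 0.002 m), for 0.1 s.
At the end, for the whole second after the job is handed in: Through the last second the fingers hold the terminal off the base, its back on the plate: plate pushed back 7 to 25 mm with 3 to 14 N, back centred on the plate within 9 mm sideways and in height, square and upright within 0.1 rad, terminal at rest (value of joint press_plate between 0.007 and 0.025 m and contact force between terminal and press_plate between 3 and 14 N and x of terminal_back in the frame of plate_face above -0.004 m and y of terminal_back in the frame of plate_face between -0.009 and 0.009 m and z of terminal_back in the frame of plate_face between -0.009 and 0.009 m and angle between the x axis of terminal_back and the x axis of plate_face, either way round below 0.1 rad and angle between terminal_back's own z axis and vertical below 0.1 rad and contact force between terminal and the fingers above 1 N and linear speed of terminal below 0.02 m/s); the arm keeps its last pose, push and grip.
It fails at once if the plate is rammed to its end stop (pushed back more than 32 mm) (value of joint press_plate above 0.032 m).
It fails at once if the sanitiser bottle, sugar jar, cup, shot glass or timer is moved more than 30 mm (distance of any of sanitiser, sugar_jar, cup, shot_glass_a, timer from where it was at the start of the episode above 0.03 m).
It also fails if it takes over 35 s, if anything falls off the work surface, if the arm or the gripper's body presses on something with over 40 N, if the wrist force passes 120 N, or if a joint passes its speed limit or range.

## Working session

There is one attempt and no reset: what is moved stays moved. The work goes in short steps, Python scripts to look and compute and a shell command to move; the robot and the scene stay as the last step left them, time stands still between calls to the robot, and variables do not carry over. Pictures are saved under pics/ and viewed, and the job is handed in when it is done.

```bash
mkdir -p pics; python3 - <<'E'
from workcell import manip
import cv2
o=manip.get_obs()
for k,v in o.items(): print(k,v)
for n in("side","top","wrist"):
    i=manip.camera_info(n); print(n,i)
for n in("side","top"):
    cv2.imwrite(f"pics/{n}0.png",manip.camera(n))
E
```

```text
clock 0.0
joint_pos [-1.23961104  0.33288836 -0.06470878  1.46096394  0.02156605  1.34987642
 -0.0885181 ]
joint_velocities [-3.47589243e-05  7.01478962e-04 -1.81842480e-03  9.07340041e-04
 -1.01487840e-03  1.28995325e-03 -1.48470204e-03]
tau [-5.23032941e-04 -6.25452805e+01  4.86087624e-02 -3.91594255e+01
  1.62628584e-02  1.01573273e-02 -4.10758062e-06]
position [0.21640028 0.58597013 0.25249481]
ee_rot [ 1.75969447e-01  9.84395365e-01 -7.12450977e-04 -1.11796234e-04]
ft_force [-0.56894229  0.50354042  0.19465795]
torque [-0.06886766 -0.01799786  0.02797066]
grip_width 1.0008035004622595
side {'K': array([[477.99467158,   0.        , 321.54938505],
       [  0.        , 477.99467158, 201.32048457],
       [  0.        ,   0.        ,   1.        ]]), 'k1': -0.08494221678559075, 'camera_from_world': array([[ 0.99929012, -0.03590721, -0.01139877, -0.52485156],
       [-0.03086436, -0.60681558, -0.79424319,  0.02693527],
       [ 0.02160211,  0.79403119, -0.60749306,  1.34156663],
       [ 0.        ,  0.        ,  0.        ,  1.        ]])}
top {'K': array([[440.78778578,   0.      
[... 263 characters left out ...]
17, -0.13845849,  0.53786192],
       [ 0.13927774,  0.02294415, -0.98998751,  1.29523654],
       [ 0.        ,  0.        ,  0.        ,  1.        ]])}
wrist {'K': array([[328.15960301,   0.        , 318.99920618],
       [  0.        , 328.15960301, 207.67616944],
       [  0.        ,   0.        ,   1.        ]]), 'k1': -0.04506901470998293, 'mount': array([[ 4.17902896e-04, -9.63547382e-01, -2.67537415e-01,
         6.64397178e-02],
       [ 9.99999629e-01,  2.01169480e-04,  8.37514318e-04,
        -1.60044690e-04],
       [-7.53164366e-04, -2.67537665e-01,  9.63547109e-01,
        -1.20461228e-01],
       [ 0.00000000e+00,  0.00000000e+00,  0.00000000e+00,
         1.00000000e+00]])}
```

View pics/side0.png

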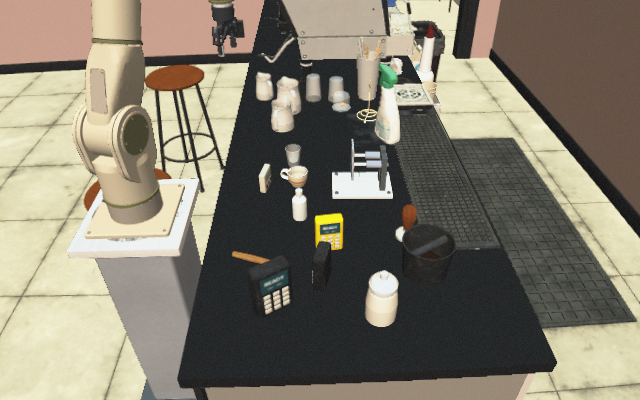

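View pics/top0.png

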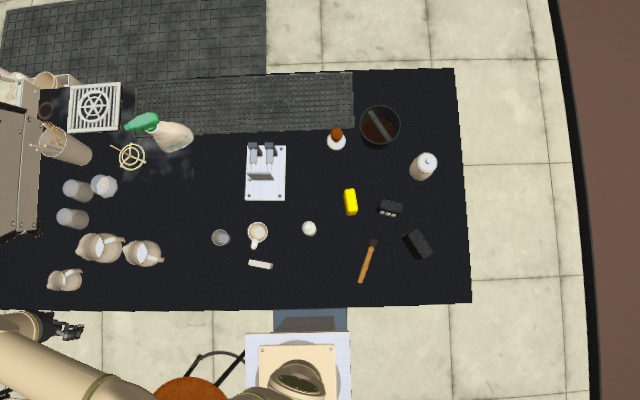

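```bash
python3 - <<'E'
import cv2,numpy as np
t=cv2.imread("pics/top0.png");s=cv2.imread("pics/side0.png")
a=cv2.resize(t[180:270,320:450],None,fx=4,fy=4,interpolation=2)
cv2.imwrite("pics/tc.png",a)
cv2.imwrite("pics/sc.png",cv2.resize(s[205:320,230:350],None,fx=5,fy=5,interpolation=2))
cv2.imwrite("pics/bt.png",cv2.resize(t[130:210,225:315],None,fx=6,fy=6,interpolation=2))
cv2.imwrite("pics/bs.png",cv2.resize(s[125:210,320:410],None,fx=6,fy=6,interpolation=2))
E
```

```text
(no output)
```

View pics/tc.png

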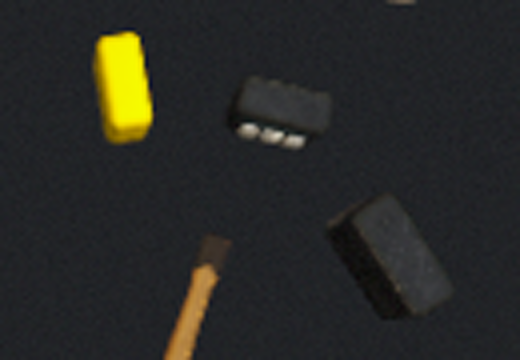

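View pics/sc.png

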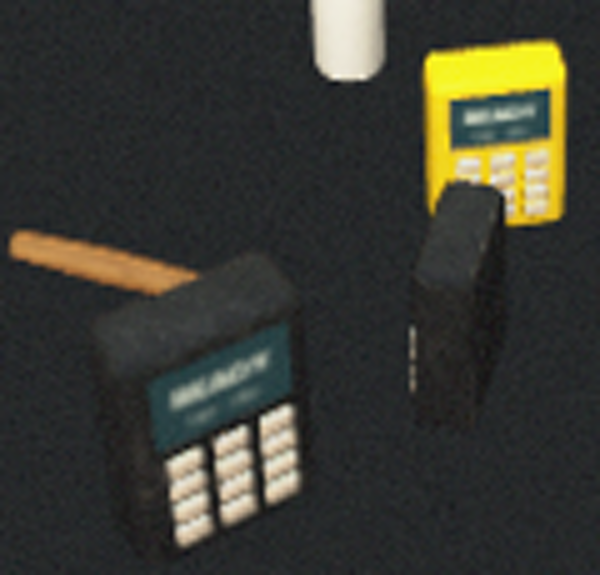

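View pics/bt.png

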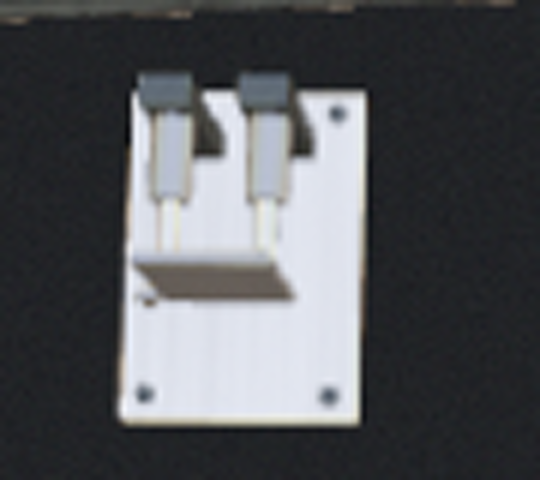

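View pics/bs.png

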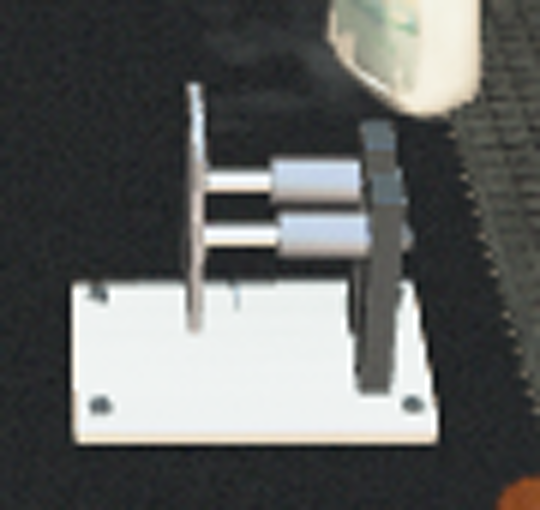

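```bash
cat > h.py <<'E'
import numpy as np,cv2
from workcell import manip
from scipy.spatial.transform import Rotation as R
def cam(name,obs=None):
    i=manip.camera_info(name)
    if name=="wrist":
        o=obs; T=np.eye(4);T[:3,:3]=R.from_quat(o["ee_rot"]).as_matrix();T[:3,3]=o["position"]
        W=T@i["mount"]
    else: W=np.linalg.inv(i["camera_from_world"])
    return i["K"],i["k1"],W
def ray(c,uv):
    K,k1,W=c; uv=np.atleast_2d(np.float64(uv))
    p=cv2.undistortPoints(uv[:,None],K,np.array([k1,0,0,0.]))[:,0]
    d=np.c_[p,np.ones(len(p))]@W[:3,:3].T
    return W[:3,3],d
def onz(c,uv,z):
    o,d=ray(c,uv); return o+d*((z-o[2])/d[:,2])[:,None]
def onx(c,uv,x):
    o,d=ray(c,uv); return o+d*((x-o[0])/d[:,0])[:,None]
def proj(c,P):
    K,k1,W=c; M=np.linalg.inv(W); P=np.atleast_2d(P)
    return cv2.projectPoints(P,cv2.Rodrigues(M[:3,:3])[0],M[:3,3],K,np.array([k1,0,0,0.]))[0][:,0]
E
python3 - <<'E'
from h import *
t=cv2.imread("pics/top0.png");s=cv2.imread("pics/side0.png")
ct=cam("top");cs=cam("side")
def quad(img,roi,thr,z,c):
    x0,y0,x1,y1=roi
    m=(img[y0:y1,x0:x1].min(2)>thr).astype(np.uint8)
    m=cv2.morphologyEx(m,cv2.MORPH_CLOSE,np.ones((9,9)))
    k=max(cv2.findContours(m,0,1)[0],key=cv2.contourArea)
    r=cv2.minAreaRect(k); print(r,r[0][0]+x0,r[0][1]+y0)
# base corners by eye from crops (top)
b=np.array([[120,425],[360,424],[368,90],[133,90]])/6+[225,130]-0.4
P=onz(ct,b,.012);print(P)
for i in range(4):print(np.linalg.norm(P[i]-P[(i+1)%4]))
b=np.array([[72,282],[74,435],[438,435],[415,282]])/6+[320,125]-0.4
P=onz(cs,b,.012);print(P)
for i in range(4):print(np.linalg.norm(P[i]-P[(i+1)%4]))
g=np.clip((t[190:235,370:440].astype(float)-10)*3,0,255).astype(np.uint8)
cv2.imwrite("pics/tc2.png",cv2.resize(g,None,fx=10,fy=10,interpolation=2))
g=np.clip((s[235:295,305:345].astype(float)-10)*3,0,255).astype(np.uint8)
cv2.imwrite("pics/sc2.png",cv2.resize(g,None,fx=10,fy=10,interpolation=2))
E
```

```text
[[0.55766914 0.15045971 0.012     ]
 [0.55383449 0.02566123 0.012     ]
 [0.73110405 0.01818517 0.012     ]
 [0.73638007 0.14279102 0.012     ]]
0.12485738711183683
0.17742713812310823
0.12471750033476006
0.17887538302145528
[[0.56161839 0.15036469 0.012     ]
 [0.55570673 0.02024069 0.012     ]
 [0.7283203  0.0114503  0.012     ]
 [0.73665593 0.1413647  0.012     ]]
0.1302582142108118
0.17283724577382686
0.13018153690283765
0.17526876208382602
```

View pics/tc2.png

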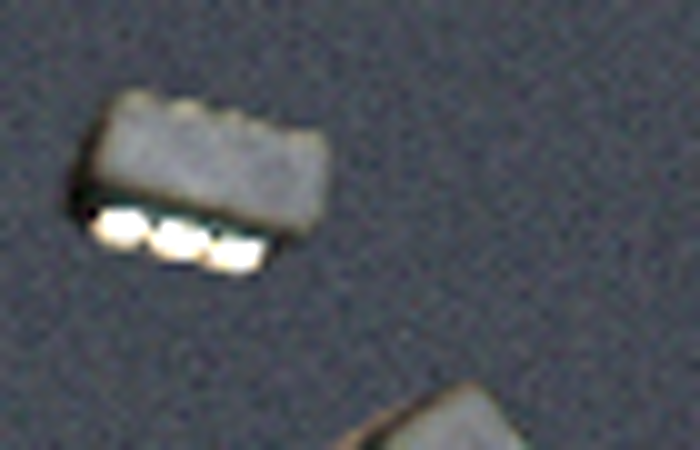

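View pics/sc2.png

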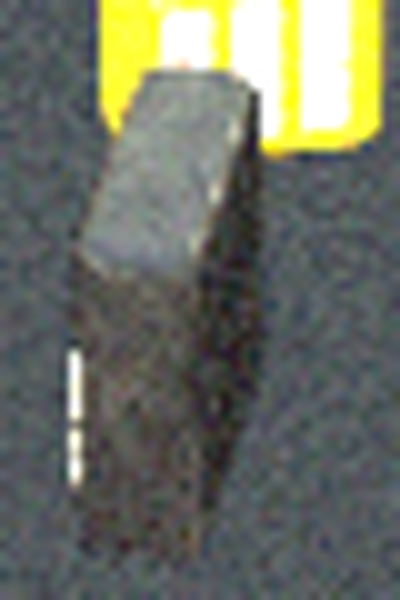

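```bash
python3 - <<'E'
from h import *
ct=cam("top");cs=cam("side")
b=np.array([[120,90],[327,135],[303,236],[92,187]])/10+[370,190]-.45
P=onz(ct,b,.1);print(P,P.mean(0))
for i in range(4):print(np.linalg.norm(P[i]-P[(i+1)%4]))
b=np.array([[145,72],[258,85],[195,270],[82,245]])/10+[305,235]-.45
P=onz(cs,b,.1);print(P,P.mean(0))
for i in range(4):print(np.linalg.norm(P[i]-P[(i+1)%4]))
# plate top edge: crop top (135,258)-(272,262) z=.145 ; bottom (167,300)-(292,300) z=.045
b=np.array([[131,262],[270,266],[165,300],[293,300]])/6+[225,130]-.4
print(onz(ct,b[:2],.145),onz(ct,b[2:],.045))
for n,uv in dict(sanit=(309,235),cup=(258,245)).items(): print(n,onz(ct,uv,0.0))
b=np.array([[418,165],[336,140],[350,201]]);print(onz(ct,b,.09))
E
```

```text
[[ 0.53580426 -0.26270443  0.1       ]
 [ 0.52069454 -0.3216294   0.1       ]
 [ 0.4917488  -0.31308937  0.1       ]
 [ 0.50797936 -0.25325811  0.1       ]] [ 0.51405674 -0.28767033  0.1       ]
0.060831380565578366
0.03017926218118083
0.06199364177644374
0.02938465598274718
[[ 0.51122842 -0.26349799  0.1       ]
 [ 0.53658471 -0.2690926   0.1       ]
 [ 0.52000604 -0.32752883  0.1       ]
 [ 0.49575893 -0.3186691   0.1       ]] [ 0.51589453 -0.29469713  0.1       ]
0.025966152822408186
0.06074245628788794
0.025815056976546364
0.057298835908681595
[[0.61451078 0.11882668 0.145     ]
 [0.61004051 0.05299114 0.145     ]] [[0.61597392 0.12053401 0.045     ]
 [0.61350598 0.05513095 0.045     ]]
sanit [[ 0.44495703 -0.0462566   0.        ]]
cup [[0.41896106 0.11219978 0.        ]]
[[ 0.63318693 -0.37638811  0.09      ]
 [ 0.71727759 -0.13832096  0.09      ]
 [ 0.53326253 -0.17217305  0.09      ]]
```

```bash
cat >> h.py <<'E'
def plan(*targets,yaw=None):
    """tool-axis shift (units of 80mm) per leg; yaw: desired world angle of tool y (deg)"""
    o=manip.get_obs(); M=R.from_quat(o["ee_rot"]); p=o["position"]
    ya=np.degrees(np.arctan2(*M.as_matrix()[[1,0],1]));z=M.as_matrix()[:,2]
    print("pos",p.round(4),"yaw_y",ya.round(2),"toolz",z.round(4),"F",o["ft_force"].round(2),"g",round(o["grip_width"],3),"t",o["clock"])
    if yaw is not None:
        print("turn tool z units",round(-np.radians(yaw-ya)/(np.pi/4),3))
        M=R.from_rotvec([0,0,np.radians(yaw-ya)])*M
    for t in targets:
        d=np.array(t)-p; print("units",(M.inv().apply(d)/.08).round(3),"mm",(d*1000).round(1)); p=np.array(t)
E
python3 -c "
from h import *
plan((.42,.45,.27),(.45,.1,.27),(.5,-.26,.27),yaw=75.1)"
```

```text
pos [0.2164 0.586  0.2526] yaw_y 69.73 toolz [-4.0e-04 -1.2e-03 -1.0e+00] F [ 0.32  0.12 -0.99] g 0.998 t 0.1
turn tool z units -0.119
units [-2.896 -0.989 -0.216] mm [ 203.6 -136.    17.4]
units [-1.487 -4.131  0.005] mm [  30. -350.    0.]
units [-1.761 -4.188  0.005] mm [  50. -360.    0.]
```

```bash
python3 -m crank '[[1,[0,0,-0.1],[0,0,-0.12]],[1,[-0.55,-0.2,-0.1],[0,0,0]],[1,[-0.55,-0.2,0],[0,0,0]],[1,[-0.55,-0.2,0],[0,0,0]],[1,[-0.55,-0.2,0],[0,0,0]]]' 40; python3 -m crank '[[1,[-0.5,-0.2,0],[0,0,0]],[1,[-0.2,-0.55,0],[0,0,0]],[1,[-0.2,-0.55,0],[0,0,0]],[1,[-0.2,-0.55,0],[0,0,0]],[1,[-0.2,-0.55,0],[0,0,0]]]'; python3 -c "
from h import *
plan((.45,.1,.27),(.5,-.26,.27),yaw=75.1)"
```

```text
clock: 0.6
position: [0.3714, 0.4779, 0.2691]
ee_rot: [0.129, 0.992, -0.0, -0.0]
ft_force: [0.5, 0.2, -0.2]
grip_width: 0.998
clock: 1.1
position: [0.4213, 0.265, 0.2689]
ee_rot: [0.129, 0.992, -0.0, -0.0]
ft_force: [0.3, -0.2, -0.1]
grip_width: 1.001
pos [0.4213 0.265  0.2689] yaw_y 75.12 toolz [-5.e-04 -1.e-04 -1.e+00] F [ 0.25 -0.17 -0.13] g 1.001 t 1.1
turn tool z units 0.001
units [-0.877 -1.9   -0.013] mm [  28.7 -165.     1.1]
units [-1.761 -4.188  0.   ] mm [  50. -360.    0.]
```

```bash
python3 -m crank '[[1,[-0.24,-0.55,0],[0,0,0]],[1,[-0.24,-0.55,0],[0,0,0]],[1,[-0.24,-0.55,0],[0,0,0]],[1,[-0.24,-0.55,0],[0,0,0]],[1,[-0.24,-0.55,0],[0,0,0]]]'; python3 -m crank '[[1,[-0.24,-0.55,0],[0,0,0]],[1,[-0.24,-0.55,0],[0,0,0]],[1,[-0.24,-0.55,0],[0,0,0]],[1,[-0.24,-0.55,0],[0,0,0]],[1,[-0.2,-0.5,0],[0,0,0]]]'; python3 -c "
from h import *
plan((.515,-.29,.27),yaw=75.1)
o=manip.get_obs();im=manip.camera('wrist');cv2.imwrite('pics/w1.png',im);np.save('w1.npy',np.r_[o['position'],o['ee_rot']])
g=np.clip((im.astype(float)-10)*2,0,255).astype(np.uint8);cv2.imwrite('pics/w1b.png',g)
"
```

```text
clock: 1.6
position: [0.4575, 0.0277, 0.2692]
ee_rot: [0.129, 0.992, 0.0, -0.0]
ft_force: [0.8, 0.6, -0.3]
grip_width: 0.998
clock: 2.1
position: [0.4918, -0.2051, 0.2693]
ee_rot: [0.13, 0.992, -0.0, 0.0]
ft_force: [0.8, 0.6, -0.1]
grip_width: 1.003
pos [ 0.4918 -0.2051  0.2693] yaw_y 75.1 toolz [ 2.e-04 -1.e-04 -1.e+00] F [ 0.78  0.55 -0.07] g 1.003 t 2.1
turn tool z units 0.0
units [-0.553 -0.951 -0.009] mm [ 23.2 -84.9   0.7]
```

View pics/w1b.png

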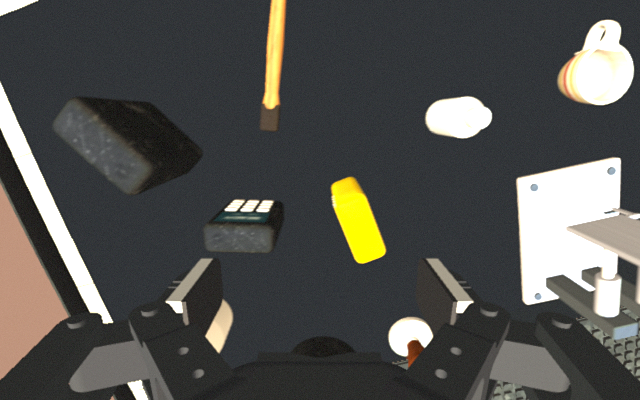

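```bash
python3 -m crank '[[1,[-0.28,-0.48,0],[0,0,0]],[1,[-0.28,-0.48,0],[0,0,0]],[1,[0,0,0.3],[0,0,0]],[1,[0,0,0],[0,0,0]],[1,[0,0,0],[0,0,0]]]'; python3 -c "
from h import *
plan((.515,-.29,.27),yaw=75.1)
o=manip.get_obs();im=manip.camera('wrist');cv2.imwrite('pics/w2.png',im);np.save('w2.npy',np.r_[o['position'],o['ee_rot']])
g=np.clip((im.astype(float)-10)*2,0,255).astype(np.uint8)[150:350,220:420];cv2.imwrite('pics/w2b.png',cv2.resize(g,None,fx=3,fy=3,interpolation=2))
"
```

```text
clock: 2.65
position: [0.5155, -0.2876, 0.2451]
ee_rot: [0.129, 0.992, 0.0, -0.001]
ft_force: [-0.6, -0.5, -0.4]
grip_width: 0.997
pos [ 0.5155 -0.2876  0.2451] yaw_y 75.18 toolz [-0.0014  0.001  -1.    ] F [-0.61 -0.53 -0.44] g 0.997 t 2.65
turn tool z units 0.002
units [-0.001 -0.03  -0.312] mm [-0.5 -2.4 24.9]
```

View pics/w2b.png

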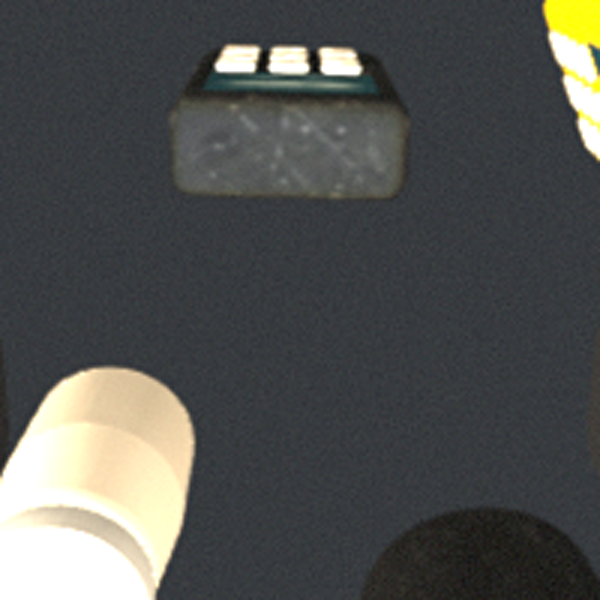

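The enlarged view shows the smaller black terminal, keypad facing the robot, at wrist pixel (316,198). The yellow one at (410,160) is excluded, and the other black one at top-view pixel (418,244) is clearly larger. This is the one meant.

```bash
python3 - <<'E'
from h import *
v=np.load('w2.npy');o=dict(position=v[:3],ee_rot=v[3:])
c=cam("wrist",o)
b=np.array([[172,99],[408,109],[403,197],[176,192]])/3+[220,150]-.33
P=onz(c,b,.1);print(P.round(4),P.mean(0))
for i in range(4):print(np.linalg.norm(P[i]-P[(i+1)%4]).round(4))
d=(P[1]+P[2]-P[0]-P[3])/2;print(np.degrees(np.arctan2(d[1],d[0])))
# base corners in w1
E
```

```text
[[ 0.4928 -0.3173  0.1   ]
 [ 0.5121 -0.2554  0.1   ]
 [ 0.5364 -0.2625  0.1   ]
 [ 0.5186 -0.3239  0.1   ]] [ 0.51497914 -0.28976593  0.1       ]
0.0649
0.0253
0.064
0.0266
73.28385898498412
```

```bash
python3 -m crank '[[1,[0,-0.03,0.4],[0,0,0.036]],[1,[0,0,0.4],[0,0,0]],[1,[0,0,0.4],[0,0,0]],[1,[0,0,0],[0,0,0]],[1,[0,0,0],[0,0,0]]]'; python3 -c "
from h import *
plan((.515,-.29,.073),yaw=73.5)
o=manip.get_obs();im=manip.camera('wrist')
g=np.clip((im.astype(float)-10)*2,0,255).astype(np.uint8)[150:400,170:470];cv2.imwrite('pics/w3b.png',cv2.resize(g,None,fx=2,fy=2,interpolation=2))
"
```

```text
clock: 3.2
position: [0.5156, -0.2904, 0.1508]
ee_rot: [0.143, 0.99, 0.0, 0.0]
ft_force: [-0.7, 0.1, 1.1]
grip_width: 0.998
pos [ 0.5156 -0.2904  0.1508] yaw_y 73.57 toolz [ 9.e-04  1.e-04 -1.e+00] F [-0.75  0.05  1.06] g 0.998 t 3.2
turn tool z units 0.002
units [0.01  0.002 0.973] mm [ -0.6   0.4 -77.8]
```

View pics/w3b.png

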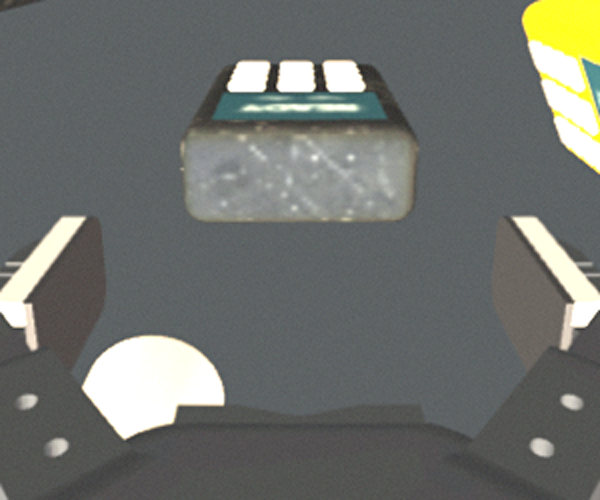

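```bash
python3 -m crank '[[1,[0,0,0.4],[0,0,0]],[1,[0,0,0.4],[0,0,0]],[1,[0,0,0.17],[0,0,0]],[1,[0,0,0],[0,0,0]],[-1,[0,0,0],[0,0,0]]]' 90;python3 -m crank '[[-1,[0,0,0],[0,0,0]],[-1,[0,0,0],[0,0,0]],[-1,[0,0,0],[0,0,0]],[-1,[0,0,0],[0,0,0]],[-1,[0,0,0],[0,0,0]]]'
```

```text
clock: 3.75
position: [0.516, -0.2914, 0.0736]
ee_rot: [0.143, 0.99, -0.0, 0.001]
ft_force: [0.2, -0.1, 0.5]
grip_width: 0.854
clock: 4.25
position: [0.5165, -0.2916, 0.0741]
ee_rot: [0.143, 0.99, -0.0, 0.002]
ft_force: [0.3, 1.0, 7.9]
grip_width: 0.788
```

```bash
python3 -m crank '[[-1,[0,0,-0.2],[0,0,0]],[-1,[0,0,-0.4],[0,0,0]],[-1,[0,0,-0.4],[0,0,0]],[-1,[0,0,-0.4],[0,0,0]],[-1,[0,0,-0.35],[0,0,0]]]';python3 -m crank '[[-1,[0,0,0],[0,0,0]],[-1,[0,0,0],[0,0,-0.1]],[-1,[0,0,0],[0,0,-0.1]],[-1,[0,0,0],[0,0,-0.1]],[-1,[0,0,0],[0,0,0]]]'; python3 - <<'E'
from h import *
plan((.52,.086,.214),yaw=87.5)
for n in ('wrist','side'):
    cv2.imwrite(f'pics/l_{n}.png',manip.camera(n))
E
```

```text
clock: 4.75
position: [0.5148, -0.2912, 0.2148]
ee_rot: [0.144, 0.99, -0.0, 0.001]
ft_force: [-0.4, 0.8, -2.4]
grip_width: 0.784
clock: 5.25
position: [0.5145, -0.2908, 0.2117]
ee_rot: [0.026, 1.0, 0.0, -0.0]
ft_force: [-0.0, 0.3, -2.8]
grip_width: 0.787
pos [ 0.5145 -0.2908  0.2117] yaw_y 87.06 toolz [-5.e-04  4.e-04 -1.e+00] F [-0.    0.32 -2.83] g 0.787 t 5.25
turn tool z units -0.01
units [ 0.137  4.709 -0.027] mm [  5.5 376.8   2.3]
```

View pics/l_wrist.png

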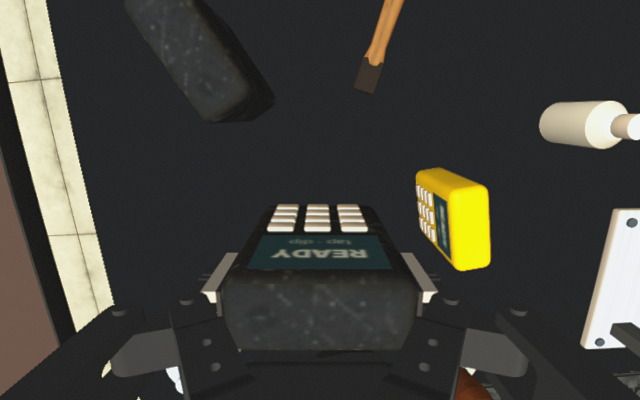

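View pics/l_side.png

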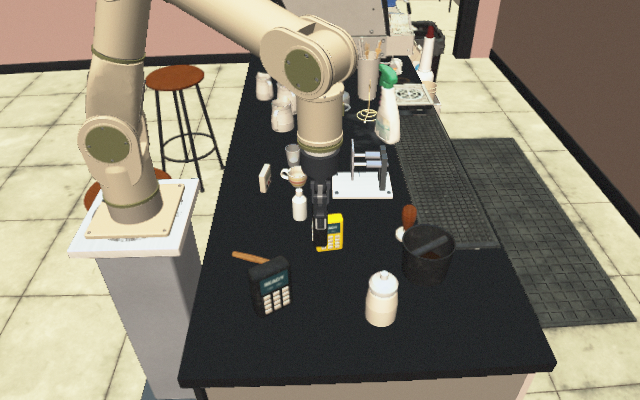

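```bash
python3 -m crank '[[-1,[0.03,0.3,0],[0,0,-0.01]],[-1,[0.04,0.55,0],[0,0,0]],[-1,[0.04,0.55,0],[0,0,0]],[-1,[0.04,0.55,0],[0,0,0]],[-1,[0.04,0.55,0],[0,0,0]]]';python3 -m crank '[[-1,[0.04,0.55,0],[0,0,0]],[-1,[0.04,0.55,0],[0,0,0]],[-1,[0.04,0.55,0],[0,0,0]],[-1,[0.02,0.5,0],[0,0,0]],[-1,[0,0,0],[0,0,0]]]'; python3 - <<'E'
from h import *
plan((.50,.086,.214),yaw=87.5)
o=manip.get_obs();np.save('p.npy',np.r_[o['position'],o['ee_rot']])
for n in ('wrist','side','top'):
    cv2.imwrite(f'pics/m_{n}.png',manip.camera(n))
cv2.imwrite('pics/m_s2.png',cv2.resize(cv2.imread('pics/m_side.png')[100:230,260:420],None,fx=4,fy=4,interpolation=2))
cv2.imwrite('pics/m_t2.png',cv2.resize(cv2.imread('pics/m_top.png')[120:260,210:320],None,fx=4,fy=4,interpolation=2))
E
```

```text
clock: 5.85
position: [0.5084, -0.0888, 0.2118]
ee_rot: [0.023, 1.0, 0.0, 0.0]
ft_force: [1.3, 0.6, -2.9]
grip_width: 0.787
clock: 6.35
position: [0.5045, 0.0883, 0.2115]
ee_rot: [0.019, 1.0, 0.001, -0.0]
ft_force: [-0.1, -0.0, -2.7]
grip_width: 0.784
pos [0.5045 0.0883 0.2115] yaw_y 87.82 toolz [-6.0e-04  1.9e-03 -1.0e+00] F [-0.06 -0.01 -2.71] g 0.784 t 6.35
turn tool z units 0.007
units [ 0.055 -0.032 -0.031] mm [-4.5 -2.3  2.5]
```

View pics/m_wrist.png

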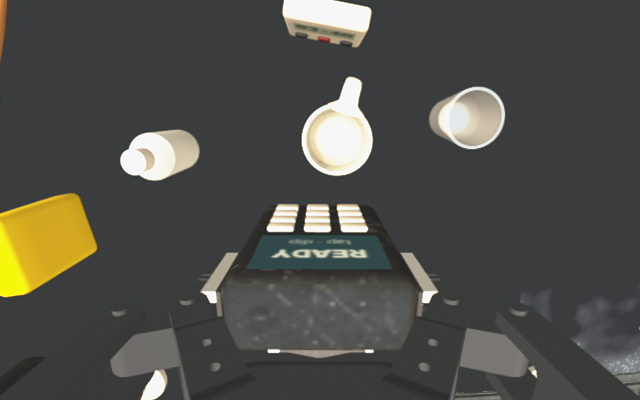

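View pics/m_s2.png

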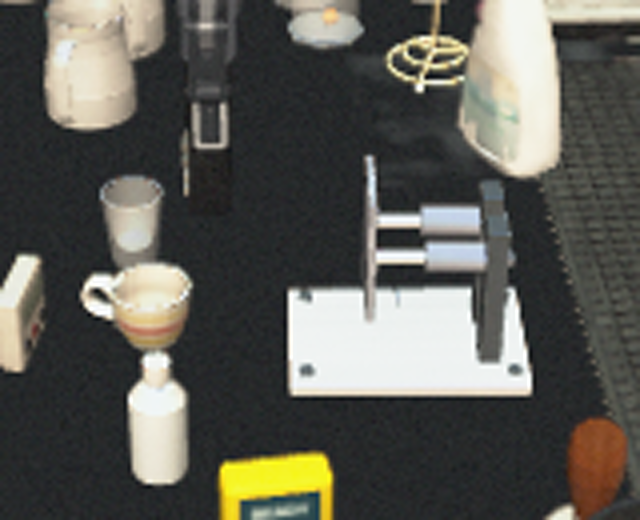

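View pics/m_t2.png

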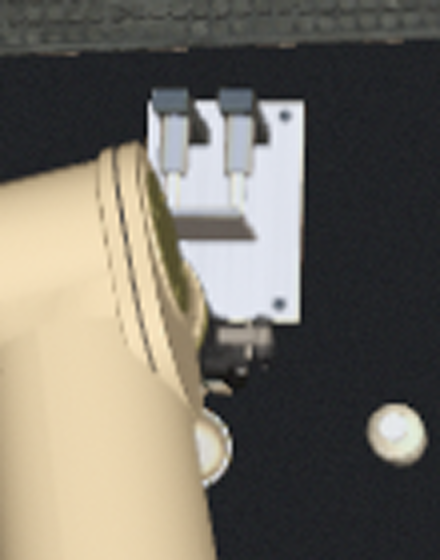

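```bash
python3 - <<'E'
from h import *
i=manip.camera_info("wrist");c=(i["K"],i["k1"],i["mount"])
im=cv2.imread('pics/m_wrist.png')
g=np.clip((im.astype(float)-5)*4,0,255).astype(np.uint8)[190:370,200:440];cv2.imwrite('pics/m_w2.png',cv2.resize(g,None,fx=3,fy=3,interpolation=2))
b=np.array([[243,271],[398,270],[418,348],[222,348]])
print((onz(c,b,-.026)*1000).round(1))
E
```

```text
[[ 19.4 -24.5 -26. ]
 [ 19.8  24.6 -26. ]
 [ -9.8  33.7 -26. ]
 [ -9.8 -33.7 -26. ]]
```

View pics/m_w2.png

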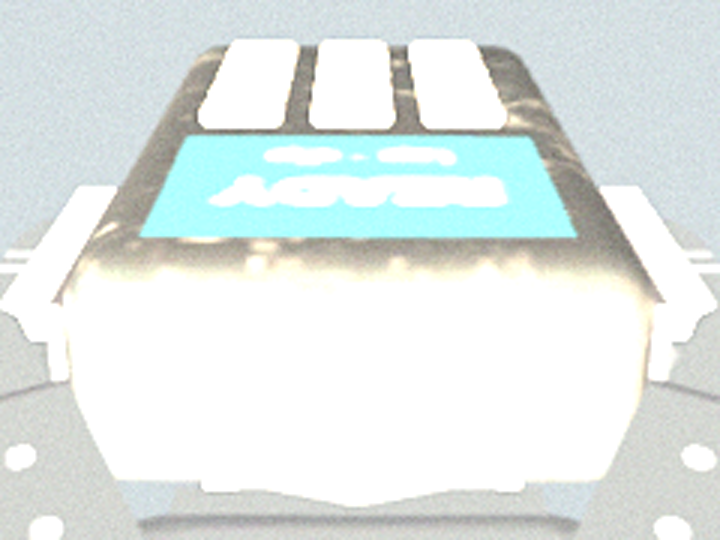

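```bash
python3 - <<'E'
from h import *
i=manip.camera_info("wrist");c=(i["K"],i["k1"],i["mount"])
b=np.array([[319,276],[222,290],[415,290],[319,280],[319,350]])
print((onz(c,b,-.026)*1000).round(1))
E
```

```text
[[ 17.8  -0.4 -26. ]
 [ 12.6 -31.8 -26. ]
 [ 12.7  30.7 -26. ]
 [ 16.3  -0.4 -26. ]
 [-10.4  -0.4 -26. ]]
```

```bash
python3 -m crank '[[-1,[0,-0.03,0.3],[0,0,0.007]],[-1,[0,0,0.3],[0,0,0]],[-1,[0,0,0.3],[0,0,0]],[-1,[0,0,0.25],[0,0,0]],[-1,[-0.2,0,0],[0,0,0]]]';python3 -m crank '[[-1,[-0.3,0,0],[0,0,0]],[-1,[-0.2,0,0],[0,0,0]],[-1,[0,0,0],[0,0,0]],[-1,[0,0,0],[0,0,0]],[-1,[0,0,0],[0,0,0]]]'; python3 - <<'E'
from h import *
plan((.612,.086,.119),yaw=87.5)
for n in ('side','top'):
    cv2.imwrite(f'pics/n_{n}.png',manip.camera(n))
cv2.imwrite('pics/n_s2.png',cv2.resize(cv2.imread('pics/n_side.png')[110:210,310:410],None,fx=6,fy=6,interpolation=2))
cv2.imwrite('pics/n_t2.png',cv2.resize(cv2.imread('pics/n_top.png')[130:230,220:320],None,fx=6,fy=6,interpolation=2))
E
```

```text
clock: 7.0
position: [0.5186, 0.0766, 0.1169]
ee_rot: [0.027, 1.0, -0.001, -0.003]
ft_force: [0.6, 0.2, -3.1]
grip_width: 0.787
clock: 7.5
position: [0.5605, 0.076, 0.1196]
ee_rot: [0.026, 1.0, -0.0, -0.0]
ft_force: [-0.3, 0.0, -2.7]
grip_width: 0.786
pos [0.5605 0.076  0.1196] yaw_y 87.07 toolz [-6.e-04 -1.e-04 -1.e+00] F [-0.27  0.01 -2.7 ] g 0.786 t 7.5
turn tool z units -0.01
units [-0.638  0.153  0.007] mm [51.5 10.  -0.6]
```

View pics/n_s2.png

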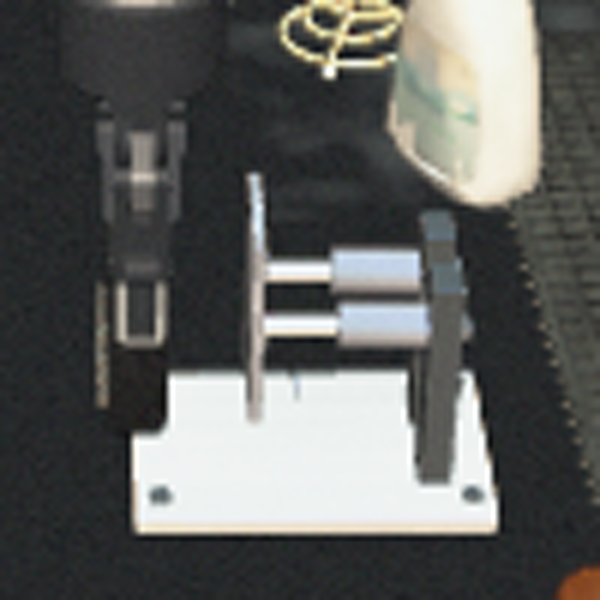

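View pics/n_t2.png

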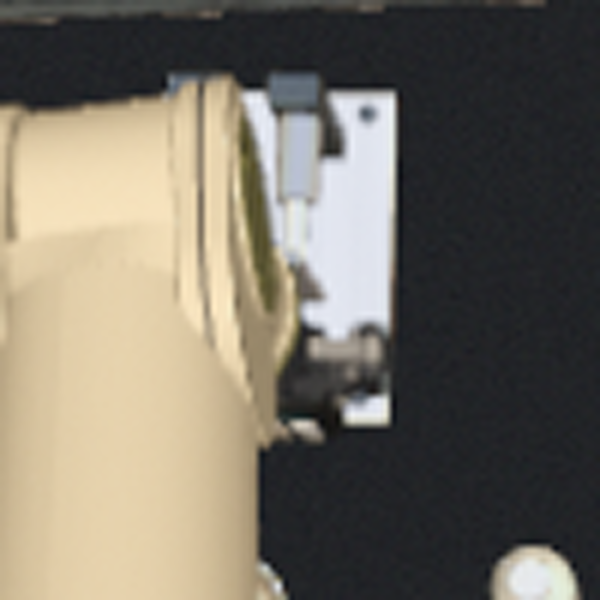

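```bash
python3 -m crank '[[-1,[0,0.15,0],[0,0,-0.01]],[-1,[-0.2,0,0],[0,0,0]],[-1,[0,0,0],[0,0,0]],[-1,[0,0,0],[0,0,0]],[-1,[0,0,0],[0,0,0]]]'; python3 - <<'E'
from h import *
plan((.612,.086,.119),yaw=87.5)
cv2.imwrite('pics/o_side.png',manip.camera('side'))
cv2.imwrite('pics/o_s2.png',cv2.resize(cv2.imread('pics/o_side.png')[130:200,330:400],None,fx=8,fy=8,interpolation=2))
o=manip.get_obs();c=cam('side');p=o['position'];Q=R.from_euler('z',-2.5,degrees=True)
off=lambda P:((proj(c,P)-[330,130]+.45)*8).round(0)
tc=p+Q.apply([-.001,0,-.024])
print('term -y side bottom back/front',off(tc+Q.apply([[.015,-.034,-.05],[-.015,-.034,-.05],[.015,-.034,.05]])))
pf=np.array([.613,.0865,.095]);print('plate bot/top -y,+y top',off(pf+Q.apply([[0,-.034,-.05],[0,-.034,.05],[0,.034,.05]])))
E
```

```text
clock: 8.1
position: [0.5772, 0.0884, 0.1196]
ee_rot: [0.021, 1.0, 0.0, -0.0]
ft_force: [0.7, -0.8, -2.0]
grip_width: 0.786
pos [0.5772 0.0884 0.1196] yaw_y 87.61 toolz [-5.e-04  1.e-04 -1.e+00] F [ 0.72 -0.75 -2.02] g 0.786 t 8.1
turn tool z units 0.002
units [-0.436 -0.01   0.007] mm [34.8 -2.4 -0.6]
term -y side bottom back/front [[109. 406.]
 [ 25. 407.]
 [114. 167.]]
plate bot/top -y,+y top [[170. 408.]
 [177. 169.]
 [169.  69.]]
```

View pics/o_s2.png

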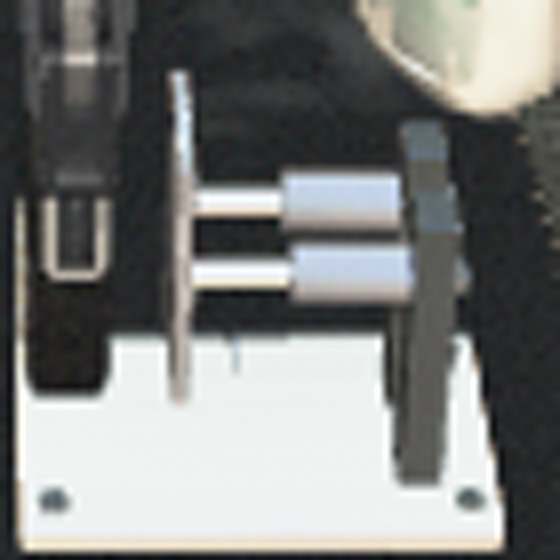

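```bash
python3 -m crank '[[-1,[-0.08,-0.02,0.015],[0,0,0]],[-1,[-0.08,0,0],[0,0,0]],[-1,[-0.08,0,0],[0,0,0]],[-1,[0,0,0],[0,0,0]],[-1,[0,0,0],[0,0,0]]]';  python3 -m crank '[[-1,[-0.03,0,0],[0,0,0]],[-1,[-0.03,0,0],[0,0,0]],[-1,[-0.03,0,0],[0,0,0]],[-1,[0,0,0],[0,0,0]],[-1,[0,0,0],[0,0,0]]]'; python3 - <<'E'
from h import *
plan((.615,.086,.1185),yaw=87.5)
E
```

```text
clock: 8.65
position: [0.5969, 0.0856, 0.1183]
ee_rot: [0.021, 1.0, -0.0, -0.0]
ft_force: [-0.8, 0.1, -1.8]
grip_width: 0.785
clock: 9.15
position: [0.6039, 0.0854, 0.1185]
ee_rot: [0.021, 1.0, 0.0, -0.0]
ft_force: [-1.7, 1.0, -1.3]
grip_width: 0.79
pos [0.6039 0.0854 0.1185] yaw_y 87.6 toolz [-4.e-04  1.e-04 -1.e+00] F [-1.72  1.04 -1.25] g 0.79 t 9.15
turn tool z units 0.002
units [-0.139  0.013 -0.001] mm [11.1  0.6  0. ]
```

```bash
python3 -m crank '[[-1,[-0.04,0,0],[0,0,0]],[-1,[-0.04,0,0],[0,0,0]],[-1,[-0.04,0,0],[0,0,0]],[-1,[0,0,0],[0,0,0]],[-1,[0,0,0],[0,0,0]]]'; python3 - <<'E'
from h import *
cv2.imwrite('pics/q_side.png',manip.camera('side'))
plan((.615,.086,.1185),yaw=87.5)
manip.camera('top');F=[manip.get_obs()['ft_force']]
print(F)
cv2.imwrite('pics/q_s2.png',cv2.resize(cv2.imread('pics/q_side.png')[130:200,330:400],None,fx=8,fy=8,interpolation=2))
cv2.imwrite('pics/q_w.png',manip.camera('wrist'))
E
```

```text
clock: 9.65
position: [0.6132, 0.085, 0.1184]
ee_rot: [0.021, 1.0, 0.0, -0.001]
ft_force: [-6.9, 1.1, 1.5]
grip_width: 0.788
pos [0.6132 0.085  0.1184] yaw_y 87.59 toolz [-1.5e-03  1.0e-04 -1.0e+00] F [-7.52  0.15  1.33] g 0.791 t 9.7
turn tool z units 0.002
units [-0.022  0.013 -0.001] mm [1.8 1.  0.1]
[array([-6.75217043,  0.22067657,  0.99753005])]
```

View pics/q_s2.png

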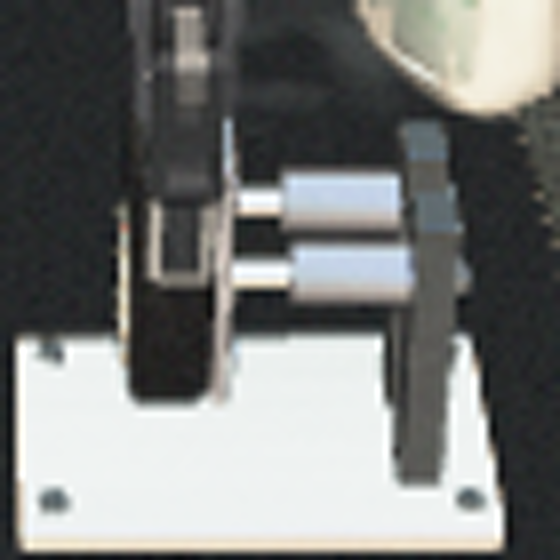

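View pics/q_w.png

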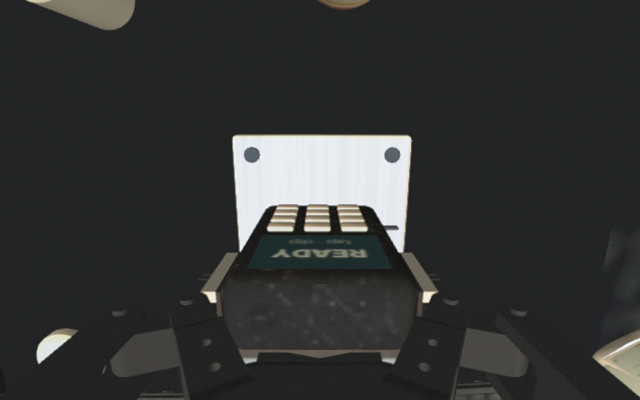

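```bash
python3 - <<'E'
from h import *
o=manip.get_obs();c=cam('wrist',o)
P=onz(c,[[233,136],[411.5,136]],.012);print(P,np.linalg.norm(P[0]-P[1]))
e=(P[1]-P[0]);yaw=np.arctan2(-e[0],e[1]);print('bracket yaw',yaw)
B=R.from_euler('z',yaw); og=P.mean(0)+B.apply([.055,0,0])
M=R.from_quat(o['ee_rot']).as_matrix()
print('origin',og,'TCP in bracket mm',(B.inv().apply(o['position']-og)*1000).round(1),'tool y yaw',np.arctan2(-M[0,1],M[1,1]))
print(o['ft_force'],np.abs(o['joint_velocities']).max())
E
```

```text
[[0.55653564 0.02852267 0.012     ]
 [0.56155963 0.14984098 0.012     ]] 0.12142228915632405
bracket yaw -0.04138801565631184
origin [0.61400054 0.08690614 0.012     ] TCP in bracket mm [ -0.8  -1.9 106.4] tool y yaw -0.041979955765138466
[-7.35015832  0.57301029  1.36031354] 0.0013028805208960992
```

```bash
python3 -m crank '[[-1,[-0.01,0.01,0],[0,0,0]],[-1,[0,0,0],[0,0,0]],[-1,[0,0,0],[0,0,0]],[-1,[0,0,0],[0,0,0]],[-1,[0,0,0],[0,0,0]]]'; python3 -c "
from h import *
cv2.imwrite('pics/r.png',manip.camera('side')[90:300,200:420]);plan((.615,.086,.1185),yaw=87.5)"
```

```text
clock: 10.3
position: [0.6139, 0.0851, 0.1183]
ee_rot: [0.021, 1.0, -0.0, -0.001]
ft_force: [-6.6, -1.9, 1.5]
grip_width: 0.787
pos [0.6139 0.0851 0.1183] yaw_y 87.57 toolz [-1.8e-03 -6.0e-04 -1.0e+00] F [-7.51 -2.89  1.54] g 0.79 t 10.35
turn tool z units 0.002
units [-0.013  0.011 -0.002] mm [1.1 0.9 0.2]
```

View pics/r.png

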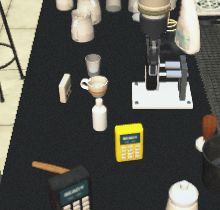

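The pose is steady and nothing else on the counter has moved, so I'm handing in.

```bash
python3 -c "
from workcell import manip
print(manip.hand_in())"
```

```text
the job is handed in; nothing more can be done
None
```

I picked up the smaller black terminal, carried it to the bracket, and handed in with it still gripped at 90 N and pressed flat against the sprung plate. The hand-in reports no verdict.

- **Press:** the last readings gave a push of about 7 N. The plate had moved back about 15–16 mm, judged from the side picture. Half-way is 16 mm at 8 N, and the plate never came near its end stop.
- **Alignment:** the terminal sits about 2 mm sideways of the plate's centre, by the wrist camera. Its middle is at about 94 mm, against 95 mm for the plate. The tool was square to the bracket within about 0.01 rad and upright within 0.002 rad.
- **Other objects:** in the last side picture the visible objects stand where they were.

**Checks that disagreed:**
- **Sideways force:** a final 0.8 mm sideways correction hardly moved the tool and left about 2–3 N sideways, held by friction against the plate.
- **Vertical force:** it went from −2.7 N to +1.5 N on pressing, so plate friction carries some of the terminal's weight.
- **Bracket position:** the side camera put the bracket's centre line 2–4 mm to the right of where the top and wrist cameras put it. I used the top and wrist values.

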